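Close the batter drum and start it

ROBOT

A 6-joint arm with a two-finger parallel gripper is mounted at the origin on the work surface. World frame = base frame: x ahead of the robot, y to its left, z up, the work surface at z = 0. Lengths are in mm, angles in rad, forces in N, time in s.
With the tool pointing down it reaches from about 275 to 1000 mm from the base axis. Payload 8.4 kg.
Tool frame: the origin (TCP) lies at the very end of the fingers, on their centre line; the grasp point (between the pads) lies 19 mm behind it; z points along the fingers, y is the direction in which the jaws open and shut (so a half turn about z gives the same grasp; the last joint's range is limited). The gripper opens to 85 mm and grips with 20 to 120 N. Pads are 22 mm wide; open, the fingers measure 114 mm over their backs; the gripper's body (76 mm by 85 mm) begins 54 mm behind the grasp point. The pads swing forward as they close: fully open they stand 13 mm farther back than shut.
Start: joints at [-1.212, 0.353, 1.633, -0, 1.155, -0.002], TCP at [220.638, -584.762, 231.281] pointing down, gripper open.
Joint ranges: [-2.63, 2.63], [-0.92, 2.1], [0.06, 2.66], [-1.3, 4.44], [0, 2.69], [-3.02, 3.02]. Speed limits (rad/s): [2.22, 2.22, 2.79, 3.14, 3.14, 3.14].

INTERFACE

Orientations are given as [roll, pitch, yaw] about the fixed x, y, z axes, in that order (R = Rz(yaw) Ry(pitch) Rx(roll)).
In Python, from rig import r gives the robot as it stands.
- The arm moves only by the tool move_arm, never from a script. Its argument "increments" is a list of rows, each an object of numbers: "tx", "ty", "tz": the shift along the tool's x, y, z in cm; "rx", "ry", "rz": the turn, a rotation vector about the tool's x, y, z in degrees; "gripper": the gripper's target within -1 to 1 (fully open at 1, half-way at 0, shut at -1). A call has 1 to 12 rows; each row shifts and turns the commanded pose from where the row before left it, along the tool's axes as they then stand; what a row does not reach is not made up. A row lasts 1/10 s, in which the tool goes at most 50 mm and 8.59 degrees, less where a joint would pass 70% of its speed; a pose out of reach is approached as far as the arm can. A call is refused whole if a number of a shift passes 5 or a number of a turn 8.59, either way. A call with a gripper value outside its range is refused whole. The fingers move at their own pace and stop on an object; "squeeze" is the grip in N (left out, the last holds). Time passes only in rows, so rows that do not move let the fingers close. It gives the time, the measured TCP pose, the force and the opening at its end, in the units of the state.
- r.sense(): the state, without advancing time (a new reading comes with each control period).
- r.grab_frame(name): name is "scene" or "top" or "wrist"; returns (picture, depth): 420x560x3 uint8, red, green, blue; 420x560 float32, mm along the optical axis (not along the pixel's ray), 0 where there is no reading.
- r.camera_model(name): a dict with "fx", "fy", "cx", "cy" (pixels), "k1" (the pictures are not rectified: a ray, as slopes to the right and down, at radius r is drawn at 1 + k1 r^2 times it, then the intrinsics apply), "R" (3x3) and "t" (3): a world point X has camera coordinates R X + t; the wrist camera has in their place "hand_eye" (4x4, takes a point from camera to tool coordinates, whose origin is the TCP and whose axes are the flange's). Camera axes: x right, y down, z forward; pixel columns grow to the right and rows downward; lengths in mm; the calibration is good to about 2 mm. A picture is of the moment at which its call begins: read the wrist's pose just before it. camera_model takes no time and is no camera call.
- r.sign_off(): hands the job in, once; it reports no verdict.
Trained networks look in the newest picture that a camera, given by its name, has taken for a name from the list of things; names that differ only in an ending like _2 or _b are one class to them, and where a whole thing is asked for, a point or a joint stands for the part that bears it (a point fixed in the world has none). Each returns a list of dicts, best first, with "confidence" (0 to 1); they miss things now and then, are a little off and sometimes report something else, mostly with a low value. They report only what shows in the picture. A call takes as long as a camera call. They do not tell look-alikes from the thing itself.
- r.cut_out(query, camera): "mask" (420x560 bool, what is visible of it) and "bbox" ([left, top, right, bottom] in pixels, round what is visible of it).
- r.place_of(query, camera): "location" ([row, column] in pixels: a listed point, or the origin of a listed thing).
The state is a dict: "clock": time; "qpos": joint angles; "qvel": joint speeds; "joint_efforts": joint torques, N m; "eef_pos": TCP position; "tcp_rot": TCP orientation; "contact_force": force on the tool from outside, world axes, zero at the start; "wrist_torque": the same for the moment, N m; "opening": opening from 0.0 (shut) to 1.0 (fully open).
Only numpy, scipy, OpenCV 4.12 (cv2) and the standard library are available. Lean on these libraries where they do the work, as an engineer would, in place of code of your own. Each camera call takes 0.05 s, during which the arm holds its last target. There are 200 camera calls.

TASK

The screw cap of the leaning batter drum (the cap with the straight grip bar) has been left loose. Screw it fully home, and only then start this drum: on the control box press the run key marked with the same straight bar all the way down, so that the stop key beside it pops up. Leave the other drum (round knob) and its two keys, the cup, the bottle and the brush alone.

Things in the scene. Friction and masses are not known exactly. Their poses are not given: they have to be found in the camera images.
- batter: Batter drum in a fixed grey cradle, base 200 x 130 mm; origin at the centre of the base's underside. The steel drum is 100 mm across, 140 mm long, mouth up, axis leaning 30 degrees from vertical towards the body's -x, roughly towards the robot. A dark index post (14 x 8 mm) stands on its shoulder beside the cap, on the side away from the robot, as high as the middle of the closed disc.
- batter_grip (a point): Grip point of the batter drum's black screw cap: a disc 68 mm across, 22 mm thick, with a straight grey bar across its outer face, 56 mm long, 13 mm wide, 30 mm high. The point is on the cap's axis in the bar, 22 mm above the disc's face, 8 mm below the bar's top. z: outward along the axis; x: along the bar to its end with the white pointer mark; y: across the bar. Turns with the cap.
- batter_cap (a joint): Turn of this cap, rad. 0: fully home, at a hard stop, the white pointer next to the index post on the side away from the robot. Grows as it is unscrewed (counter-clockwise, looking at the cap from outside), up to 2.7; found 1.2 to 2.5 loose. Friction about 0.1 N m, no spring. The thread lifts the cap 1.8 mm per rad of unscrewing.
- paste_knob (a point): Top of the round knob (36 mm across, 30 mm high) on the cap of the other, otherwise equal drum; on its cap's axis, z outward. This cap is shut and stays so.
- paste_cap (a joint): Turn of that round-knobbed cap, rad; 0 is shut, grows as it is unscrewed.
- cup: Steel cup, 72 mm wide, 85 mm high, standing loose; origin at the centre of its underside.
- oil: Amber oil bottle, 60 mm wide, 150 mm high, standing loose; origin at the centre of its underside.
- brush: Batter brush lying loose behind the control box, along its own x.
- control: Aluminium control box, 130 x 170 mm, 70 mm high, fixed; origin at the centre of its underside, x away from the robot's side, z up. Four flat white keys, 52 mm long along x, in a row along y; from the +y end: batter stop (30 mm wide), batter run (26, raised bar), paste stop (30), paste run (26, round stud). Gaps 8, 14, 8 mm. Their tops stand 12 mm above the box when up, 4 mm when down.
- batter_run_top (a point): Middle of the flat part of the batter run key's top, the place to press; moves with the key. The key is 26 mm wide (y) and 52 mm long (x, away from the robot's side), z up; the point is 6 mm nearer the robot's side than the key's middle, and the 3 mm high bar mark begins 22 mm beyond it in +x.
- batter_run (a joint): Travel of the batter run key, m: 0 up (start), 0.008 fully down, at a hard stop. No spring: it is linked to its stop key, so that one rises as the other goes down, and both stay where they are left. A press takes about 3 N.
- batter_stop (a joint): Travel of the batter stop key, m: 0 up, 0.008 fully down (start).
- paste_run (a joint): Travel of the other drum's run key (round stud), m: 0 up (start and end), 0.008 fully down.
- paste_stop (a joint): Travel of the other drum's stop key, m: 0 up, 0.008 fully down (start and end).
Things that resemble listed ones, but are neither listed nor needed, are in the scene too. What is meant by the cup is not blue or pink, and is the larger of those in its own colour.

How it is judged (in metres and radians):
On the way, in this order (a step that is already met when the one before it is completed fails the run):
1. the batter drum's cap is screwed home (value of joint batter_cap below 0.12 rad), for 0.2 s.
2. the batter run key is fully down and its stop key is up (value of joint batter_run above 0.0065 m and value of joint batter_stop below 0.0015 m), for 0.2 s.
At the end, for the whole second after the job is handed in: Batter cap within 0.12 rad of home; batter run key down over 6.5 mm, its stop key up within 1.5 mm; other cap shut within 0.12 rad, its stop key down over 6.5 mm, its run key up within 1.5 mm; cup, bottle, brush within 30 mm of their starts, cup and bottle upright within 0.2 rad (all of step 2 and value of joint each of batter_cap, paste_cap below 0.12 rad and value of joint paste_run below 0.0015 m and value of joint paste_stop above 0.0065 m and distance of each of cup, oil, brush from where it was at the start of the episode below 0.03 m and angle between each of cup, oil's own z axis and vertical below 0.2 rad); the robot touches nothing.
It fails at once if the other drum's cap is loosened (value of joint paste_cap above 0.15 rad).
It fails at once if the other drum's run key is pressed (value of joint paste_run above 0.004 m).
It fails at once if the cup, bottle or brush is knocked away (distance of any of cup, oil, brush from where it was at the start of the episode above 0.04 m).
It also fails if it takes over 59 s, if anything falls off the work surface, if the arm or the gripper's body presses on something with over 40 N, if the wrist force passes 120 N, or if a joint passes its speed limit or range.

## Working session

There is one attempt and no reset: what is moved stays moved. The work goes in short steps, Python scripts to look and compute and a tool call to move; the robot and the scene stay as the last step left them, time stands still between calls to the robot, and variables do not carry over. Pictures are saved under pics/ and viewed, about 8 in all and at most 12, crops included, and the job is handed in when it is done.

Besides the shell and the picture viewer there is one more tool, called after "Emit:" as name(argument=value, ...), one argument or row to a line, values as JSON. move_arm: Moves the arm, as the interface text tells. Its arguments: {"type":"object","properties":{"increments":{"type":"array","items":{"type":"object","properties":{"tx":{"type":"number"},"ty":{"type":"number"},"tz":{"type":"number"},"rx":{"type":"number"},"ry":{"type":"number"},"rz":{"type":"number"},"gripper":{"type":"number"}}}},"squeeze":{"type":"number"}},"required":["increments"]}

```bash
mkdir -p pics; ls
cat > h.py <<'E'
import numpy as np, cv2, json
from rig import r
from scipy.spatial.transform import Rotation as Ro
np.set_printoptions(precision=3,suppress=True)
def cam(name,s=None):
    m=r.camera_model(name)
    if 'R' in m and name!='wrist':
        R=np.array(m['R']);t=np.array(m['t'])
    else:
        s=s or r.sense(); H=np.array(m['hand_eye']); T=np.eye(4)
        T[:3,:3]=Ro.from_euler('xyz',s['tcp_rot']).as_matrix(); T[:3,3]=s['eef_pos']
        W=T@H; R=W[:3,:3].T; t=-R@W[:3,3]
    return m,R,t
def ray(c,uv):
    m,R,t=c; x=(uv[0]-m['cx'])/m['fx'];y=(uv[1]-m['cy'])/m['fy']
    a,b=x,y
    for _ in range(20):
        k=1+m['k1']*(a*a+b*b); a,b=x/k,y/k
    return -R.T@t, R.T@np.array([a,b,1.])
def at_depth(c,uv,d):
    o,v=ray(c,uv); return o+v*d
def at_z(c,uv,z):
    o,v=ray(c,uv); return o+v*(z-o[2])/v[2]
def proj(c,X):
    m,R,t=c; p=R@np.asarray(X,float)+t; a,b=p[:2]/p[2]; k=1+m['k1']*(a*a+b*b)
    return np.array([m['fx']*a*k+m['cx'],m['fy']*b*k+m['cy']])
def tri(rs):
    A=np.zeros((3,3));B=np.zeros(3)
    for o,v in rs:
        v=v/np.linalg.norm(v);P=np.eye(3)-np.outer(v,v);A+=P;B+=P@o
    X=np.linalg.solve(A,B)
    return X,[np.linalg.norm(np.cross(X-o,v/np.linalg.norm(v))) for o,v in rs]
E
python3 - <<'E'
from h import *
print(r.sense())
ims=[]
for n in ('scene','top'):
    p,d=r.grab_frame(n); np.savez(''+n+'.npz',p=p,d=d); ims.append(p)
    c=cam(n); print(n,c[0]['fx'],c[0]['k1'],-c[1].T@c[2])
    for q in ('batter_grip','paste_knob','cup','oil','brush','control','batter_run_top','batter'):
        for x in r.place_of(q,n)[:3]: 
            row,col=x['location']; dd=d[int(np.clip(row,0,419)),int(np.clip(col,0,559))]
            print(n,q,round(x['confidence'],2),np.round([col,row],1),at_depth(c,(col,row),dd))
cv2.imwrite('pics/s.png',cv2.cvtColor(ims[0],cv2.COLOR_RGB2BGR))
cv2.imwrite('pics/t.png',cv2.cvtColor(ims[1],cv2.COLOR_RGB2BGR))
E
```

```text
pics
{'clock': 0.0, 'qpos': array([-1.212,  0.354,  1.634, -0.   ,  1.155, -0.002]), 'qvel': array([ 0.   , -0.   , -0.001, -0.001,  0.001,  0.   ]), 'joint_efforts': array([  0.003, -60.523, -34.207,   0.   ,   0.009,   0.   ]), 'eef_pos': array([ 220.464, -584.321,  230.563]), 'tcp_rot': array([-3.14 ,  0.   ,  0.361]), 'contact_force': array([-0.135,  0.327, -0.16 ]), 'wrist_torque': array([-0.049, -0.028, -0.061]), 'opening': 0.9959156345281813}
scene 529.0379863268801 -0.09246198122297503 [1167.083  -15.471 1220.466]
scene batter_grip 0.77 [278.4 202.4] [531.603 -24.305 238.575]
scene batter_grip 0.24 [175.1 213.7] [ 452.625 -290.033   80.447]
scene paste_knob 0.95 [409.3 208.3] [414.305 328.771   5.097]
scene cup 0.87 [384.2 219.5] [485.347 241.077  70.167]
scene cup 0.6 [329.1 204.6] [412.891 108.347  35.778]
scene cup 0.54 [359.3 182.5] [339.018 197.809  27.459]
scene oil 0.63 [422.6 215.4] [459.967 350.104  41.189]
scene brush 0.85 [169.3 324.1] [ 725.494 -294.105   23.074]
scene control 0.79 [172.7 235.9] [ 510.876 -293.695   68.883]
scene batter_run_top 0.45 [177.7 214. ] [ 453.722 -283.288   80.328]
scene batter 0.61 [280.3 270.5] [652.321 -25.493 144.121]
top 466.6037853008786 0.02884603651846685 [ 364.573   14.729 1354.566]
top batter_grip 0.65 [282.3 196.8] [533.475 -29.811 241.084]
top paste_knob 0.93 [163.9 182.8] [567.298 255.495 241.008]
top cup 0.98 [181.7 239.1] [446.047 251.519   2.249]
top cup 0.92 [229.2 262.6] [378.424 113.954   4.46 ]
top cup 0.67 [273.6 255.3] [399.125 -13.498   1.287]
top oil 0.7 [140.9 243.8] [428.073 343.538  94.906]
top brush 0.57 [368.2 151.1] [ 702.682 -291.377   20.665]
top control 0.93 [374.6 230.6] [ 464.379 -289.243   79.491]
top batter_run_top 0.69 [377.7 231.2] [ 462.175 -295.935   86.728]
top batter 0.91 [276.8 191.8] [549.516 -17.227 217.521]
```

Run:
```python
import cv2
s=cv2.imread('pics/s.png');t=cv2.imread('pics/t.png')
cv2.imwrite('pics/s2.png',cv2.resize(s[110:380,110:480],None,fx=2.16,fy=2.16,interpolation=cv2.INTER_CUBIC))
cv2.imwrite('pics/t2.png',cv2.resize(t[90:330,90:450],None,fx=2.2,fy=2.2,interpolation=cv2.INTER_CUBIC))
```

```text
(no output)
```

View pics/s2.png

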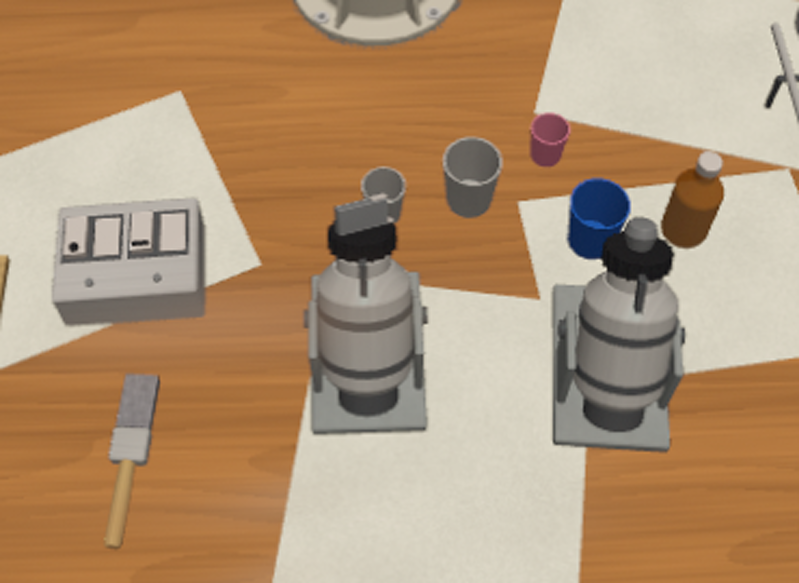

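View pics/t2.png

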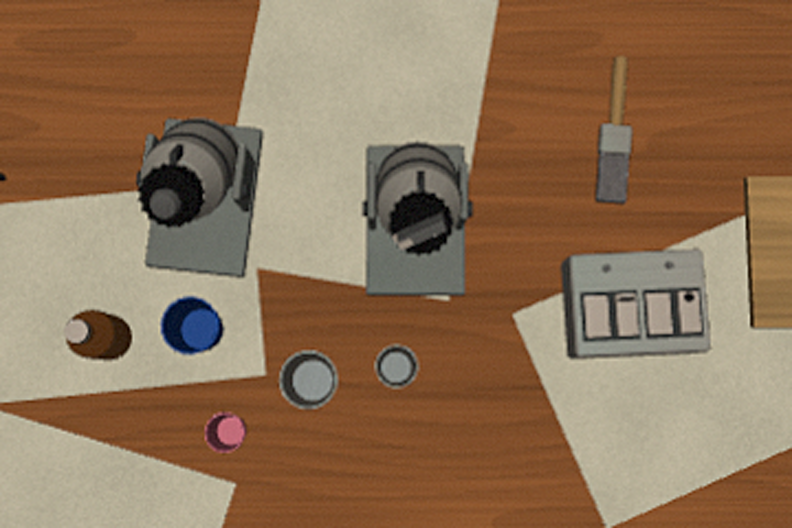

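The batter drum is the middle one (straight bar, scene crop (362,215), top crop (420,228)). Its pointer end points towards the robot and left, so it's about 2 rad loose. The run key with the straight bar is at scene crop (141,235), second from the +y end. The round knob at (640,235) belongs to the other drum. The grey cups are at (470,178) and (383,195). The larger one is the listed cup, and all of these stay untouched.

Run:
```python
from h import *
cs,ct=cam('scene'),cam('top')
print('grip',tri([ray(cs,(278.4,202.4)),ray(ct,(282.3,196.8))]))
print('run',tri([ray(cs,(177.7,214)),ray(ct,(377.7,231.2))]))
P=[at_z(ct,(90+u/2.2,90+v/2.2),8) for u,v in ((367,145),(366,293),(464,147),(465,294))]
print(np.array(P)); 
for a,b in ((0,1),(2,3)): d=P[a]-P[b]; print(np.degrees(np.arctan2(d[1],d[0])))
P=[at_z(ct,(90+u/2.2,90+v/2.2),70) for u,v in ((571,258),(571,357),(703,252),(709,350))]
print(np.array(P))
m=r.camera_model('wrist'); print(m)
```

```text
grip (array([533.471, -27.03 , 241.721]), [np.float64(2.755695439818906), np.float64(2.75569543981892)])
run (array([ 461.54 , -286.963,   94.599]), [np.float64(6.841529918509103), np.float64(6.841529918509181)])
[[690.707  35.517   8.   ]
 [491.518  36.359   8.   ]
 [688.27  -94.655   8.   ]
 [490.188 -94.081   8.   ]]
-0.2422767879744171
-0.16603214438518538
[[ 530.113 -223.672   70.   ]
 [ 405.482 -220.735   70.   ]
 [ 537.86  -391.119   70.   ]
 [ 414.218 -393.631   70.   ]]
{'fx': 364.61601326219596, 'fy': 364.61601326219596, 'cx': 276.58633104625824, 'cy': 209.94273717980087, 'k1': -0.08922307069165379, 'hand_eye': array([[  -0.   ,   -0.953,   -0.304,   77.384],
       [   1.   ,    0.   ,   -0.001,    0.261],
       [   0.001,   -0.304,    0.953, -142.531],
       [   0.   ,    0.   ,    0.   ,    1.   ]])}
```

Emit:
move_arm(
  increments=[
    {"tx":3.37,"ty":-3.31,"tz":-0.8,"gripper":1},
    {"tx":3.37,"ty":-3.31,"tz":-0.8},
    {"tx":3.37,"ty":-3.31,"tz":-0.8},
    {"tx":3.37,"ty":-3.31,"tz":-0.8},
    {"tx":3.37,"ty":-3.31,"tz":-0.8},
    {"tx":3.37,"ty":-3.31,"tz":-0.8},
    {"tx":3.37,"ty":-3.31,"tz":-0.8},
    {"tx":3.37,"ty":-3.31,"tz":-0.8},
    {"tx":3.37,"ty":-3.31,"tz":-0.8},
    {"tx":3.37,"ty":-3.31,"tz":-0.8},
    {"tx":3.37,"ty":-3.31,"tz":-0.8},
    {"tx":3.37,"ty":-3.31,"tz":-0.8},
  ],
)

```text
invalid input
```

Emit:
move_arm(
  increments=[
    {"tx":3.37,"ty":-3.31,"tz":-0.8},
    {"rz":-7.7},
    {"rz":-7.7},
    {"rz":-7.7},
    {"rz":-7.7},
    {"rz":-7.7},
    {"rz":-7.7},
    {"rz":-7.7},
    {"rz":-7.7},
    {"rz":-7.7},
  ],
)

```text
invalid input
```

Emit:
move_arm(
  increments=[
    {"rx":-7.5},
    {"rx":-7.5},
    {"rx":-7.5},
    {"rx":-7.5},
    {},
    {},
  ],
)

```text
invalid input
```

Run:
```python
from h import *
s=r.sense(); print(s['clock'],s['qpos'],s['eef_pos'],s['tcp_rot'])
p,d=r.grab_frame('wrist'); c=cam('wrist',s); np.savez('w1.npz',p=p,d=d,pos=s['eef_pos'],rot=s['tcp_rot'])
for q in ('batter_grip',):
    for x in r.place_of(q,'wrist')[:3]:
        row,col=x['location'];print(q,x['confidence'],col,row,at_depth(c,(col,row),d[int(row),int(col)]))
a=np.array([-.5,0,.866])
print(proj(c,[533.5,-27,241]))
cv2.imwrite('pics/w1.png',cv2.cvtColor(p,cv2.COLOR_RGB2BGR))
```

```text
0.9 [-1.212  0.353  1.633  0.     1.155 -0.002] [ 220.634 -584.748  231.301] [-3.142 -0.     0.361]
[9.194e+08 9.673e+08]
```

View pics/w1.png

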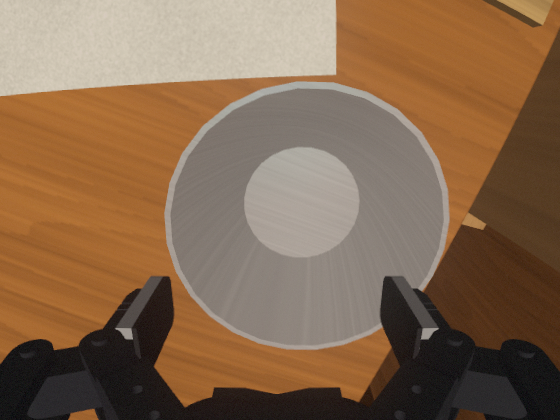

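The moves were refused, so the arm hasn't moved; the picture only shows a bucket under the start pose. I'll retry with full rows.

Emit:
move_arm(
  increments=[
    {"tx":3.37,"ty":-3.31,"tz":-0.8,"rx":0,"ry":0,"rz":0,"gripper":1},
    {"tx":3.37,"ty":-3.31,"tz":-0.8,"rx":0,"ry":0,"rz":0,"gripper":1},
    {"tx":3.37,"ty":-3.31,"tz":-0.8,"rx":0,"ry":0,"rz":0,"gripper":1},
    {"tx":3.37,"ty":-3.31,"tz":-0.8,"rx":0,"ry":0,"rz":0,"gripper":1},
    {"tx":3.37,"ty":-3.31,"tz":-0.8,"rx":0,"ry":0,"rz":0,"gripper":1},
    {"tx":3.37,"ty":-3.31,"tz":-0.8,"rx":0,"ry":0,"rz":0,"gripper":1},
    {"tx":3.37,"ty":-3.31,"tz":-0.8,"rx":0,"ry":0,"rz":0,"gripper":1},
    {"tx":3.37,"ty":-3.31,"tz":-0.8,"rx":0,"ry":0,"rz":0,"gripper":1},
    {"tx":3.37,"ty":-3.31,"tz":-0.8,"rx":0,"ry":0,"rz":0,"gripper":1},
    {"tx":3.37,"ty":-3.31,"tz":-0.8,"rx":0,"ry":0,"rz":0,"gripper":1},
    {"tx":3.37,"ty":-3.31,"tz":-0.8,"rx":0,"ry":0,"rz":0,"gripper":1},
    {"tx":3.37,"ty":-3.31,"tz":-0.8,"rx":0,"ry":0,"rz":0,"gripper":1},
  ],
)

```text
clock: 2.2
eef_pos: [459.2, -68.4, 328.0]
tcp_rot: [3.141, -0.001, 0.361]
contact_force: [1.8, -0.2, -0.1]
opening: 1.0
```

Emit:
move_arm(
  increments=[
    {"tx":3.2,"ty":-3.1,"tz":-0.7,"rx":0,"ry":0,"rz":0,"gripper":1},
    {"tx":0,"ty":0,"tz":0,"rx":0,"ry":0,"rz":-7.7,"gripper":1},
    {"tx":0,"ty":0,"tz":0,"rx":0,"ry":0,"rz":-7.7,"gripper":1},
    {"tx":0,"ty":0,"tz":0,"rx":0,"ry":0,"rz":-7.7,"gripper":1},
    {"tx":0,"ty":0,"tz":0,"rx":0,"ry":0,"rz":-7.7,"gripper":1},
    {"tx":0,"ty":0,"tz":0,"rx":0,"ry":0,"rz":-7.7,"gripper":1},
    {"tx":0,"ty":0,"tz":0,"rx":0,"ry":0,"rz":-7.7,"gripper":1},
    {"tx":0,"ty":0,"tz":0,"rx":0,"ry":0,"rz":-7.7,"gripper":1},
    {"tx":0,"ty":0,"tz":0,"rx":0,"ry":0,"rz":-7.7,"gripper":1},
    {"tx":0,"ty":0,"tz":0,"rx":0,"ry":0,"rz":-7.7,"gripper":1},
  ],
)

```text
clock: 3.2
eef_pos: [477.7, -30.1, 334.3]
tcp_rot: [3.141, 0.0, 1.576]
contact_force: [0.8, -0.2, -0.8]
opening: 0.998
```

Emit:
move_arm(
  increments=[
    {"tx":0,"ty":0,"tz":0,"rx":-7.5,"ry":0,"rz":0,"gripper":1},
    {"tx":0,"ty":0,"tz":0,"rx":-7.5,"ry":0,"rz":0,"gripper":1},
    {"tx":0,"ty":0,"tz":0,"rx":-7.5,"ry":0,"rz":0,"gripper":1},
    {"tx":0,"ty":0,"tz":0,"rx":-7.5,"ry":0,"rz":0,"gripper":1},
    {"tx":0,"ty":0,"tz":0,"rx":0,"ry":0,"rz":0,"gripper":1},
    {"tx":0,"ty":0,"tz":0,"rx":0,"ry":0,"rz":0,"gripper":1},
  ],
)

```text
clock: 3.8
eef_pos: [477.5, -30.1, 334.9]
tcp_rot: [2.62, 0.0, 1.57]
contact_force: [0.5, 0.4, 0.2]
opening: 1.001
```

```bash
cat > look.py <<'E'
from h import *
import sys
n=sys.argv[1]
s=r.sense(); print(s['clock'],s['qpos'],s['eef_pos'],s['tcp_rot'])
p,d=r.grab_frame('wrist'); c=cam('wrist',s); np.savez(n+'.npz',p=p,d=d,pos=s['eef_pos'],rot=s['tcp_rot'])
for q in sys.argv[2:]:
    for x in r.place_of(q,'wrist')[:3]:
        row,col=x['location'];print(q,round(x['confidence'],2),round(col,1),round(row,1),at_depth(c,(col,row),d[int(row),int(col)]))
cv2.imwrite('pics/%s.png'%n,cv2.cvtColor(p,cv2.COLOR_RGB2BGR))
E
python3 look.py w2 batter_grip
```

```text
3.8 [-0.102 -0.253  2.146  0.076  0.73  -0.145] [477.544 -30.149 334.868] [2.62 0.   1.57]
batter_grip 0.94 281.1 196.8 [535.601 -23.718 239.879]
```

View pics/w2.png

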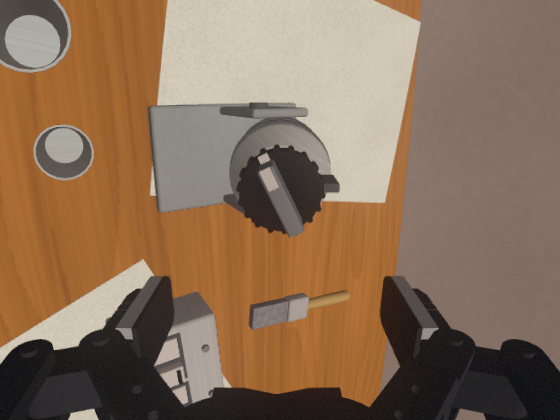

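The bar runs from the white pointer at (266,160) to (297,230). The index post is at (332,184), and the axis assumption fits the picture. Next I'll fit the bar and disc from the depth image.

```bash
cat > bar.py <<'E'
from h import *
import sys
z=np.load(sys.argv[1]+'.npz'); s=dict(eef_pos=z['pos'],tcp_rot=z['rot']); c=cam('wrist',s); d=z['d']; g=z['p'].astype(int)
a=np.array([-.5,0,.866]);u1=np.array([.866,0,.5]);u2=np.array([0,1.,0]); G=np.array([534,-28,240.])
uv=[(u,v) for v in range(100,270) for u in range(200,360) if d[v,u]>0]
X=np.array([at_depth(c,q,d[q[1],q[0]]) for q in uv])-G
L=np.c_[X@u1,X@u2,X@a]; col=np.array([g[v,u] for u,v in uv])
near=np.hypot(L[:,0],L[:,1])<45
h=np.histogram(L[near,2],bins=np.arange(-60,20,2)); print([(int(e),int(n)) for n,e in zip(*h) if n>20])
top=near&(L[:,2]>L[near,2].max()-9)
for m,nm in ((top,'bartop'),(near&(L[:,2]>-30)&(L[:,2]<-16),'disc')):
    P=L[m]; ce=P.mean(0); w,V=np.linalg.eigh(np.cov(P.T)); print(nm,len(P),'center',ce,'normal',V[:,0],'median h',np.median(P[:,2]))
    if nm=='bartop':
        t=(P-ce)@V[:,2]; print('extent',t.min(),t.max(), np.ptp((P-ce)@V[:,1]),'dir deg',np.degrees(np.arctan2(V[1,2],V[0,2])),'bright',[(round(b),round(col[m][(t>b)&(t<=b+7)].mean())) for b in np.arange(-28,28,7)])
        rc=cv2.minAreaRect(P[:,:2].astype(np.float32)); print(rc)
print('disc rect',cv2.minEnclosingCircle(L[near&(L[:,2]>-32)&(L[:,2]<-10)][:,:2].astype(np.float32)))
E
python3 bar.py w2
```

```text
[(-52, 21), (-50, 24), (-48, 52), (-46, 85), (-44, 32), (-42, 28), (-40, 27), (-38, 29), (-36, 29), (-34, 278), (-32, 3119), (-30, 566), (-28, 87), (-26, 24), (-24, 21), (-20, 23), (-18, 23), (-14, 21), (-12, 24), (-10, 24), (-8, 21), (-6, 22), (-4, 115), (-2, 864), (0, 320)]
bartop 1331 center [ 0.646  1.484 -0.777] normal [ 0.042 -0.001  0.999] median h -0.7661438321258546
extent -29.472415558196747 26.700407301375378 13.219279181193563 dir deg 115.4683682278803 bright [(-28, 105), (-21, 105), (-14, 104), (-7, 103), (0, 103), (7, 125), (14, 140), (21, 129)]
((0.9409174919128418, 0.14245223999023438), (13.129300117492676, 56.209869384765625), 25.41949462890625)
disc 763 center [  0.561   7.88  -28.095] normal [ 0.005 -0.032  0.999] median h -29.536075409436673
disc rect ((1.0865315198898315, -0.09135087579488754), 36.070796966552734)
```

Cap angle is about 115° (2.0 rad) and the bar-top centre about (535,-28,240). I'll align, descend part way and look again from the new pose.

Emit:
move_arm(
  increments=[
    {"tx":0.22,"ty":0.24,"tz":0,"rx":0,"ry":0,"rz":0,"gripper":1},
    {"tx":0,"ty":0,"tz":1.5,"rx":0,"ry":0,"rz":-8.5,"gripper":1},
    {"tx":0,"ty":0,"tz":1.5,"rx":0,"ry":0,"rz":-8.5,"gripper":1},
    {"tx":0,"ty":0,"tz":1.5,"rx":0,"ry":0,"rz":-8.5,"gripper":1},
    {"tx":0,"ty":0,"tz":0,"rx":0,"ry":0,"rz":0,"gripper":1},
    {"tx":0,"ty":0,"tz":0,"rx":0,"ry":0,"rz":0,"gripper":1},
  ],
)

```text
clock: 4.5
eef_pos: [502.9, -27.7, 296.5]
tcp_rot: [2.662, 0.214, 1.959]
contact_force: [0.1, 0.2, 0.2]
opening: 0.997
```

```bash
python3 look.py w3 batter_grip; python3 bar.py w3
python3 - <<'E'
from h import *
cs,ct=cam('scene'),cam('top')
R=[ray(cs,(278.4,202.4)),ray(ct,(282.3,196.8))]
z=np.load('w2.npz'); c=cam('wrist',dict(eef_pos=z['pos'],tcp_rot=z['rot'])); R.append(ray(c,(281.1,196.8)))
z=np.load('w3.npz'); c=cam('wrist',dict(eef_pos=z['pos'],tcp_rot=z['rot'])); 
x=r.place_of('batter_grip','wrist')[0]['location']; R.append(ray(c,(x[1],x[0])))
print('wrist-only',tri(R[2:]),'all',tri(R))
E
```

```text
4.5 [-0.088 -0.16   2.166  0.076  0.617 -0.578] [502.89  -27.728 296.547] [2.662 0.214 1.959]
batter_grip 0.65 278.8 222.9 [534.702 -24.413 240.075]
[(-50, 46), (-48, 64), (-46, 113), (-44, 49), (-42, 41), (-40, 46), (-38, 52), (-36, 57), (-34, 312), (-32, 4649), (-30, 666), (-28, 84), (-4, 152), (-2, 1191), (0, 479)]
bartop 1853 center [-0.114  2.046 -0.631] normal [ 0.011 -0.006  1.   ] median h -0.6089945924673802
extent -30.044580958139544 25.862343354297174 13.080370977674844 dir deg 115.29869268637557 bright [(-28, 108), (-21, 107), (-14, 106), (-7, 103), (0, 104), (7, 131), (14, 143), (21, 120)]
((0.7041149139404297, 0.13767623901367188), (13.025666236877441, 55.9251708984375), 25.642627716064453)
disc 818 center [ -1.608   7.264 -28.669] normal [ 0.029 -0.058  0.998] median h -29.649727235898336
disc rect ((0.9182354807853699, 0.009902606718242168), 36.1447868347168)
wrist-only (array([536.255, -24.6  , 238.343]), [np.float64(0.5386056906604094), np.float64(0.5386056906604167)]) all (array([534.008, -25.38 , 240.997]), [np.float64(1.3060854479262634), np.float64(4.4631428054833435), np.float64(2.3129780087176557), np.float64(1.272120600636149)])
```

View pics/w3.png

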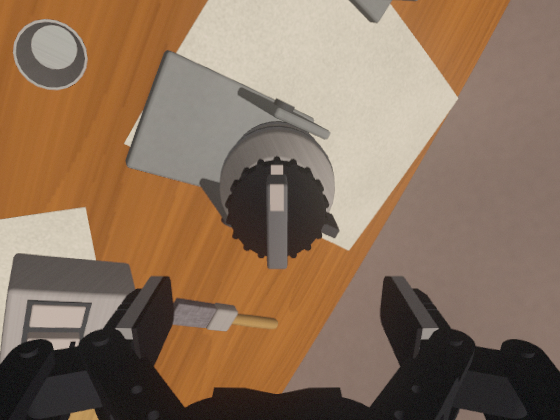

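The bar is centred between the jaws (col 277, vertical) and the depth agrees between views. Descending 88 mm and gripping.

Emit:
move_arm(
  increments=[
    {"tx":0,"ty":0,"tz":2.2,"rx":0,"ry":0,"rz":0,"gripper":1},
    {"tx":0,"ty":0,"tz":2.2,"rx":0,"ry":0,"rz":0,"gripper":1},
    {"tx":0,"ty":0,"tz":2.2,"rx":0,"ry":0,"rz":0,"gripper":1},
    {"tx":0,"ty":0,"tz":1.2,"rx":0,"ry":0,"rz":0,"gripper":1},
    {"tx":0,"ty":0,"tz":1.0,"rx":0,"ry":0,"rz":0,"gripper":1},
    {"tx":0,"ty":0,"tz":0,"rx":0,"ry":0,"rz":0,"gripper":1},
  ],
)

```text
clock: 5.25
eef_pos: [546.4, -27.9, 219.7]
tcp_rot: [2.662, 0.216, 1.962]
contact_force: [0.2, -0.6, 0.1]
opening: 1.0
```

Emit:
move_arm(
  increments=[
    {"tx":0,"ty":0,"tz":0,"rx":0,"ry":0,"rz":0,"gripper":-1},
    {"tx":0,"ty":0,"tz":0,"rx":0,"ry":0,"rz":0,"gripper":-1},
    {"tx":0,"ty":0,"tz":0,"rx":0,"ry":0,"rz":0,"gripper":-1},
    {"tx":0,"ty":0,"tz":0,"rx":0,"ry":0,"rz":0,"gripper":-1},
    {"tx":0,"ty":0,"tz":0,"rx":0,"ry":0,"rz":0,"gripper":-1},
    {"tx":0,"ty":0,"tz":0,"rx":0,"ry":0,"rz":0,"gripper":-1},
    {"tx":0,"ty":0,"tz":0,"rx":0,"ry":0,"rz":0,"gripper":-1},
    {"tx":0,"ty":0,"tz":0,"rx":0,"ry":0,"rz":0,"gripper":-1},
  ],
  squeeze=50,
)

```text
clock: 6.05
eef_pos: [546.6, -27.9, 220.7]
tcp_rot: [2.661, 0.217, 1.962]
contact_force: [-3.2, 0.9, 6.4]
opening: 0.139
```

Emit:
move_arm(
  increments=[
    {"tx":0,"ty":0,"tz":0.025,"rx":0,"ry":0,"rz":6,"gripper":-1},
    {"tx":0,"ty":0,"tz":0.025,"rx":0,"ry":0,"rz":8,"gripper":-1},
    {"tx":0,"ty":0,"tz":0.025,"rx":0,"ry":0,"rz":8,"gripper":-1},
    {"tx":0,"ty":0,"tz":0.025,"rx":0,"ry":0,"rz":8,"gripper":-1},
    {"tx":0,"ty":0,"tz":0.025,"rx":0,"ry":0,"rz":8,"gripper":-1},
    {"tx":0,"ty":0,"tz":0.025,"rx":0,"ry":0,"rz":8,"gripper":-1},
  ],
)

```text
clock: 6.65
eef_pos: [547.5, -27.8, 219.5]
tcp_rot: [2.646, -0.179, 1.252]
contact_force: [-2.5, 0.7, 5.4]
opening: 0.138
```

Run:
```python
from h import *
s=r.sense(); print(s)
```

```text
{'clock': 6.65, 'qpos': array([-0.078,  0.033,  2.188,  0.1  ,  0.399,  0.205]), 'qvel': array([ 0.001,  0.005, -0.002,  0.001, -0.006,  1.386]), 'joint_efforts': array([ -0.675, -30.919, -30.354,   0.113,  -2.868,  -2.192]), 'eef_pos': array([547.464, -27.846, 219.537]), 'tcp_rot': array([ 2.646, -0.179,  1.252]), 'contact_force': array([-2.513,  0.747,  5.356]), 'wrist_torque': array([0.124, 0.252, 0.235]), 'opening': 0.13813703099024996}
```

Emit:
move_arm(
  increments=[
    {"tx":0,"ty":0,"tz":0.025,"rx":0,"ry":0,"rz":8,"gripper":-1},
    {"tx":0,"ty":0,"tz":0.025,"rx":0,"ry":0,"rz":8,"gripper":-1},
    {"tx":0,"ty":0,"tz":0.025,"rx":0,"ry":0,"rz":8,"gripper":-1},
    {"tx":0,"ty":0,"tz":0.025,"rx":0,"ry":0,"rz":8,"gripper":-1},
    {"tx":0,"ty":0,"tz":0.025,"rx":0,"ry":0,"rz":8,"gripper":-1},
    {"tx":0,"ty":0,"tz":0.025,"rx":0,"ry":0,"rz":8,"gripper":-1},
    {"tx":0,"ty":0,"tz":0.025,"rx":0,"ry":0,"rz":8,"gripper":-1},
    {"tx":0,"ty":0,"tz":0.025,"rx":0,"ry":0,"rz":6,"gripper":-1},
    {"tx":0,"ty":0,"tz":0,"rx":0,"ry":0,"rz":0,"gripper":-1},
  ],
)

```text
clock: 7.55
eef_pos: [548.6, -28.0, 217.9]
tcp_rot: [3.068, -0.52, 0.146]
contact_force: [-2.5, -0.2, 7.1]
opening: 0.146
```

```bash
cat > st.py <<'E'
from h import *
s=r.sense(); R=Ro.from_euler('xyz',s['tcp_rot']).as_matrix()
y=R[:,1]; print(s['clock'],s['qpos'],s['eef_pos'],'jaw dir deg',np.degrees(np.arctan2(y[1],y@[.866,0,.5])),'z',R[:,2],'F',s['contact_force'],'T tool',R.T@s['wrist_torque'],s['opening'])
E
python3 st.py
```

```text
7.55 [-0.078  0.037  2.188  0.1    0.395  1.284] [548.623 -28.021 217.939] jaw dir deg -82.74184367700562 z [ 0.501 -0.    -0.865] F [-2.454 -0.201  7.148] T tool [-0.029 -0.18   0.13 ] 0.14572297765998193
```

Emit:
move_arm(
  increments=[
    {"tx":0,"ty":0,"tz":0.02,"rx":0,"ry":0,"rz":3,"gripper":-1},
    {"tx":0,"ty":0,"tz":0,"rx":0,"ry":0,"rz":2,"gripper":-1},
    {"tx":0,"ty":0,"tz":0,"rx":0,"ry":0,"rz":2,"gripper":-1},
    {"tx":0,"ty":0,"tz":0,"rx":0,"ry":0,"rz":1.5,"gripper":-1},
    {"tx":0,"ty":0,"tz":0,"rx":0,"ry":0,"rz":0,"gripper":-1},
  ],
)

```text
clock: 8.05
eef_pos: [548.7, -28.0, 217.8]
tcp_rot: [-3.132, -0.525, -0.021]
contact_force: [-2.7, -1.4, 5.7]
opening: 0.14
```

```bash
python3 st.py
```

```text
8.05 [-0.078  0.038  2.188  0.1    0.394  1.429] [548.736 -28.047 217.78 ] jaw dir deg -91.03336147711892 z [ 0.501 -0.001 -0.865] F [-2.687 -1.378  5.712] T tool [ 0.014 -0.141 -0.275] 0.14043350623636858
```

Emit:
move_arm(
  increments=[
    {"tx":0,"ty":0,"tz":0,"rx":0,"ry":0,"rz":2,"gripper":-1},
    {"tx":0,"ty":0,"tz":0,"rx":0,"ry":0,"rz":1,"gripper":-1},
    {"tx":0,"ty":0,"tz":0,"rx":0,"ry":0,"rz":0,"gripper":-1},
  ],
)

```text
clock: 8.35
eef_pos: [548.7, -28.1, 217.7]
tcp_rot: [-3.103, -0.524, -0.079]
contact_force: [-2.7, -0.6, 5.7]
opening: 0.14
```

```bash
python3 st.py
```

```text
8.35 [-0.078  0.038  2.188  0.099  0.394  1.48 ] [548.732 -28.058 217.75 ] jaw dir deg -93.90583506476436 z [ 0.501 -0.001 -0.865] F [-2.743 -0.566  5.656] T tool [-0.039 -0.075 -1.037] 0.13976116581838766
```

Hard stop felt: 1.0 N m at about -92°. Releasing, backing out along the axis and checking.

Emit:
move_arm(
  increments=[
    {"tx":0,"ty":0,"tz":0,"rx":0,"ry":0,"rz":0,"gripper":1},
    {"tx":0,"ty":0,"tz":0,"rx":0,"ry":0,"rz":0,"gripper":1},
    {"tx":0,"ty":0,"tz":0,"rx":0,"ry":0,"rz":0,"gripper":1},
    {"tx":0,"ty":0,"tz":0,"rx":0,"ry":0,"rz":0,"gripper":1},
    {"tx":0,"ty":0,"tz":0,"rx":0,"ry":0,"rz":0,"gripper":1},
    {"tx":0,"ty":0,"tz":-3,"rx":0,"ry":0,"rz":0,"gripper":1},
    {"tx":0,"ty":0,"tz":-4,"rx":0,"ry":0,"rz":0,"gripper":1},
    {"tx":0,"ty":0,"tz":-4,"rx":0,"ry":0,"rz":0,"gripper":1},
    {"tx":0,"ty":0,"tz":-2.5,"rx":0,"ry":0,"rz":0,"gripper":1},
    {"tx":0,"ty":0,"tz":0,"rx":0,"ry":0,"rz":0,"gripper":1},
    {"tx":0,"ty":0,"tz":0,"rx":0,"ry":0,"rz":0,"gripper":1},
  ],
)

```text
clock: 9.45
eef_pos: [480.8, -27.9, 334.2]
tcp_rot: [-3.101, -0.523, -0.081]
contact_force: [0.1, 0.7, -1.0]
opening: 1.0
```

```bash
python3 look.py w4 batter_grip; python3 bar.py w4; python3 st.py
```

```text
9.45 [-0.094 -0.247  2.145  0.071  0.722  1.506] [480.811 -27.899 334.172] [-3.101 -0.523 -0.081]
batter_grip 0.73 277.3 199.2 [540.974 -28.974 238.596]
[(-54, 21), (-52, 21), (-50, 25), (-48, 45), (-46, 101), (-44, 38), (-42, 31), (-40, 28), (-38, 145), (-36, 2941), (-34, 1022), (-32, 76), (-8, 57), (-6, 760), (-4, 441)]
bartop 1278 center [ 2.896 -0.252 -4.278] normal [ 0.021  0.006 -1.   ] median h -4.342932256017492
extent -26.818774160899178 29.32063067935171 12.95959557518158 dir deg 179.75701800665067 bright [(-28, 130), (-21, 133), (-14, 117), (-7, 98), (0, 97), (7, 96), (14, 98), (21, 98)]
((1.6447391510009766, -0.19785118103027344), (12.949495315551758, 56.05280685424805), 89.77999877929688)
disc 56 center [ 28.799  -0.098 -23.219] normal [0.998 0.007 0.063] median h -23.12994832461002
disc rect ((29.41008758544922, -0.11581724137067795), 6.3856401443481445)
9.55 [-0.094 -0.245  2.146  0.071  0.722  1.506] [480.469 -27.821 332.599] jaw dir deg -94.03127054145605 z [ 0.498 -0.    -0.867] F [-1.202 -0.644 -0.981] T tool [ 0.027 -0.257  0.021] 1.0005531779731542
```

View pics/w4.png

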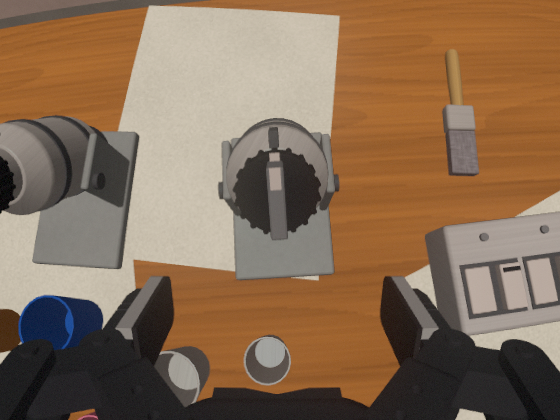

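The cap is home: the pointer now faces the index post at (274,137), bar at 0°, and the cap dropped 3.6 mm. In this view the control box keys read, from the left (+y): stop, then run with the bar mark at (511,268), then paste stop. Moving over the box, tool down.

Emit:
move_arm(
  increments=[
    {"tx":0,"ty":0,"tz":0,"rx":0,"ry":0,"rz":-8.5,"gripper":1},
    {"tx":0,"ty":0,"tz":0,"rx":0,"ry":0,"rz":-8.5,"gripper":-1},
    {"tx":0,"ty":0,"tz":0,"rx":0,"ry":0,"rz":-8.5,"gripper":-1},
    {"tx":0,"ty":0,"tz":0,"rx":0,"ry":0,"rz":-8.5,"gripper":-1},
    {"tx":0,"ty":0,"tz":0,"rx":0,"ry":0,"rz":-8.5,"gripper":-1},
    {"tx":0,"ty":0,"tz":0,"rx":0,"ry":0,"rz":-8.5,"gripper":-1},
    {"tx":0,"ty":0,"tz":0,"rx":0,"ry":0,"rz":-8.5,"gripper":-1},
    {"tx":0,"ty":0,"tz":0,"rx":0,"ry":0,"rz":-8.5,"gripper":-1},
    {"tx":0,"ty":0,"tz":0,"rx":0,"ry":0,"rz":-8.5,"gripper":-1},
    {"tx":0,"ty":0,"tz":0,"rx":0,"ry":0,"rz":-8.5,"gripper":-1},
    {"tx":0,"ty":0,"tz":0,"rx":0,"ry":0,"rz":-8.5,"gripper":-1},
  ],
)

```text
clock: 10.65
eef_pos: [480.6, -27.8, 332.0]
tcp_rot: [2.621, -0.002, 1.568]
contact_force: [0.2, -0.3, -0.2]
opening: -0.001
```

Emit:
move_arm(
  increments=[
    {"tx":0,"ty":0,"tz":0,"rx":7.5,"ry":0,"rz":0,"gripper":-1},
    {"tx":0,"ty":0,"tz":0,"rx":7.5,"ry":0,"rz":0,"gripper":-1},
    {"tx":0,"ty":0,"tz":0,"rx":7.5,"ry":0,"rz":0,"gripper":-1},
    {"tx":0,"ty":0,"tz":0,"rx":7.5,"ry":0,"rz":0,"gripper":-1},
    {"tx":-4.4,"ty":-0.3,"tz":0,"rx":0,"ry":0,"rz":0,"gripper":-1},
    {"tx":-4.4,"ty":-0.3,"tz":0,"rx":0,"ry":0,"rz":0,"gripper":-1},
    {"tx":-4.4,"ty":-0.3,"tz":2.0,"rx":0,"ry":0,"rz":0,"gripper":-1},
    {"tx":-4.4,"ty":-0.3,"tz":2.0,"rx":0,"ry":0,"rz":0,"gripper":-1},
    {"tx":-4.4,"ty":-0.3,"tz":2.0,"rx":0,"ry":0,"rz":0,"gripper":-1},
    {"tx":-4.4,"ty":-0.3,"tz":2.0,"rx":0,"ry":0,"rz":0,"gripper":-1},
    {"tx":0,"ty":0,"tz":2.0,"rx":0,"ry":0,"rz":0,"gripper":-1},
    {"tx":0,"ty":0,"tz":0,"rx":0,"ry":0,"rz":0,"gripper":-1},
  ],
)

```text
clock: 11.85
eef_pos: [458.4, -291.1, 228.1]
tcp_rot: [-3.135, -0.009, 1.561]
contact_force: [-0.2, 1.3, -0.5]
opening: -0.001
```

```bash
python3 look.py w5 batter_run_top control; python3 st.py
```

```text
11.85 [-0.571  0.235  1.805  0.004  1.112 -0.563] [ 458.402 -291.124  228.104] [-3.135 -0.009  1.561]
batter_run_top 0.95 273.8 191.7 [ 454.869 -288.626   81.843]
control 0.68 291.5 191.5 [ 469.39  -288.849   80.802]
control 0.37 272.8 191.6 [ 454.048 -288.576   81.677]
12.0 [-0.568  0.229  1.802  0.004  1.114 -0.563] [ 460.843 -290.726  232.616] jaw dir deg -0.48850297300693885 z [-0.001  0.005 -1.   ] F [-0.698  1.522  0.639] T tool [ 0.013 -0.017  0.011] 0.0011851868712657173
```

View pics/w5.png

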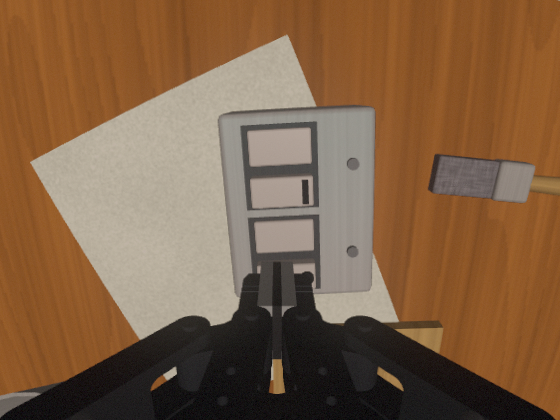

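The run key with the bar mark is at (282,192), with the bar at (306,191). The stop key is above it (280,147), paste stop below (285,236). The arm wasn't fully settled, so I'll measure again from this settled pose using the white key face.

```bash
cat > key.py <<'E'
from h import *
import sys
z=np.load(sys.argv[1]+'.npz'); c=cam('wrist',dict(eef_pos=z['pos'],tcp_rot=z['rot'])); d=z['d']
p=z['p'].astype(int); m=((p[:,:,0]>185)&(p[:,:,0]-p[:,:,2]>8)).astype(np.uint8); m[:, :235]=0; m[:,330:]=0; m[:110]=0; m[262:]=0
n,l,st,ce=cv2.connectedComponentsWithStats(m)
for i in range(1,n):
    if st[i,4]<400: continue
    v,u=np.nonzero(l==i); X=np.array([at_depth(c,(a,b),d[b,a]) for a,b in zip(u,v)]); zz=np.median(X[:,2])
    rc=cv2.minAreaRect(np.array([at_z(c,(a,b),zz)[:2] for a,b in zip(u,v)],np.float32)); print(st[i],'z',zz,'rect',rc)
E
python3 look.py w6 batter_run_top; python3 key.py w6; python3 st.py
python3 - <<'E'
from h import *
x=r.place_of('batter_run_top','wrist')[0]['location'];z=np.load('w6.npz'); c=cam('wrist',dict(eef_pos=z['pos'],tcp_rot=z['rot']))
z4=np.load('w4.npz'); c4=cam('wrist',dict(eef_pos=z4['pos'],tcp_rot=z4['rot']))
print(tri([ray(c,(x[1],x[0])),ray(cam('top'),(377.7,231.2))]), proj(c,[455,-289,82]))
E
```

```text
12.0 [-0.568  0.229  1.802  0.004  1.114 -0.563] [ 460.843 -290.726  232.616] [-3.141 -0.005  1.563]
batter_run_top 0.8 269.5 188.7 [ 454.596 -287.307   82.036]
batter_run_top 0.33 513.4 180.1 [ 706.923 -294.809   19.206]
12.1 [-0.568  0.228  1.801  0.004  1.114 -0.563] [ 461.328 -290.766  233.659] jaw dir deg -0.4490944713212788 z [ 0.001  0.004 -1.   ] F [-0.139  0.218  0.075] T tool [-0.049 -0.012 -0.033] 0.0012352309552122866
(array([ 456.445, -273.709,  156.706]), [np.float64(4.939597441716057), np.float64(4.93959744171613)]) [270.015 190.666]
```

```bash
python3 look.py w7 batter_run_top
python3 - <<'E'
from h import *
z=np.load('w7.npz');p=z['p']; print(p[190,262],p[190,280],p[145,280],p[160,235])
E
sed -i 's/>185)&(p\[:,:,0\]-p\[:,:,2\]>8)/>170)\&(p[:,:,0]-p[:,:,2]>6)/' key.py; python3 key.py w7
```

```text
12.15 [-0.568  0.227  1.801  0.004  1.114 -0.563] [ 461.363 -290.804  233.835] [ 3.14  -0.004  1.564]
batter_run_top 0.69 270.1 188.6 [ 455.921 -287.735   82.437]
[173 158 149] [172 158 148] [176 161 151] [154 151 143]
[ 244  128   61   35 1856] z 73.96776601929963 rect ((459.70947265625, -253.00938415527344), (48.38437271118164, 26.357067108154297), 2.7387781143188477)
[ 247  176   59   27 1112] z 81.73164405213274 rect ((461.2124938964844, -288.86529541015625), (48.15205001831055, 22.023582458496094), 2.416154384613037)
[252 219  55  20 475] z 73.69607090134548 rect ((463.3226013183594, -326.4451904296875), (17.950788497924805, 48.089332580566406), 89.53885650634766)
```

Press point from the key's face: (455.3,-288.8), z 81.7 up, box yaw about +2.5°. The network agrees within 1.5 mm. Descending to just above it.

Emit:
move_arm(
  increments=[
    {"tx":0.21,"ty":-0.61,"tz":3.0,"rx":0,"ry":0,"rz":-2.9,"gripper":-1},
    {"tx":0,"ty":0,"tz":4.0,"rx":0,"ry":0,"rz":0,"gripper":-1},
    {"tx":0,"ty":0,"tz":4.0,"rx":0,"ry":0,"rz":0,"gripper":-1},
    {"tx":0,"ty":0,"tz":2.0,"rx":0,"ry":0,"rz":0,"gripper":-1},
    {"tx":0,"ty":0,"tz":1.0,"rx":0,"ry":0,"rz":0,"gripper":-1},
    {"tx":0,"ty":0,"tz":0,"rx":0,"ry":0,"rz":0,"gripper":-1},
    {"tx":0,"ty":0,"tz":0,"rx":0,"ry":0,"rz":0,"gripper":-1},
    {"tx":0,"ty":0,"tz":0,"rx":0,"ry":0,"rz":0,"gripper":-1},
  ],
)

```text
clock: 13.05
eef_pos: [455.5, -289.1, 94.4]
tcp_rot: [3.139, -0.003, 1.613]
contact_force: [0.4, 0.0, 0.6]
opening: -0.002
```

```bash
python3 st.py; python3 look.py w8
python3 - <<'E'
import cv2
t=cv2.imread('pics/w8.png'); cv2.imwrite('pics/w8b.png',cv2.resize(t[120:400,120:460],None,fx=2,fy=2,interpolation=cv2.INTER_CUBIC))
E
```

```text
13.05 [-0.571  0.396  1.929  0.005  0.816 -0.617] [ 455.518 -289.111   94.38 ] jaw dir deg 2.8166065105039637 z [ 0.002  0.003 -1.   ] F [0.354 0.047 0.552] T tool [ 0.029 -0.     0.031] -0.0019380859517652668
13.05 [-0.571  0.396  1.929  0.005  0.816 -0.617] [ 455.518 -289.111   94.38 ] [ 3.139 -0.003  1.613]
```

View pics/w8b.png

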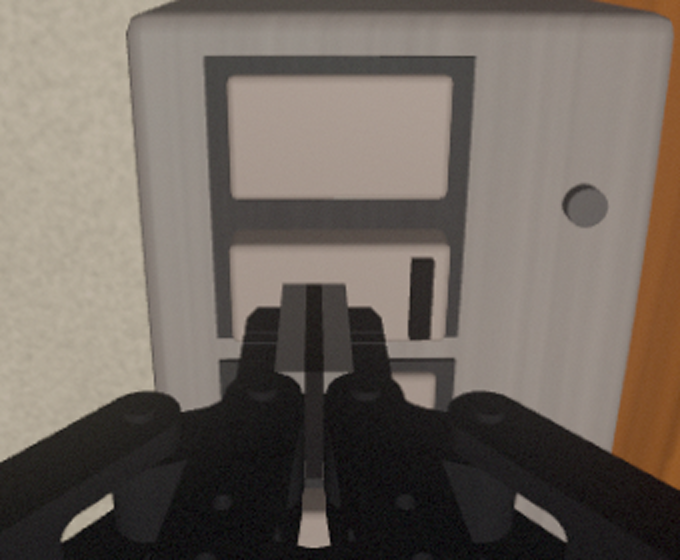

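The closed fingertip is over the bar-marked key, clear of the bar (crop (422,300)) and of the stop key above. Pressing slowly.

Emit:
move_arm(
  increments=[
    {"tx":0,"ty":0,"tz":0.7,"rx":0,"ry":0,"rz":0,"gripper":-1},
    {"tx":0,"ty":0,"tz":0.4,"rx":0,"ry":0,"rz":0,"gripper":-1},
    {"tx":0,"ty":0,"tz":0.2,"rx":0,"ry":0,"rz":0,"gripper":-1},
    {"tx":0,"ty":0,"tz":0.2,"rx":0,"ry":0,"rz":0,"gripper":-1},
    {"tx":0,"ty":0,"tz":0.15,"rx":0,"ry":0,"rz":0,"gripper":-1},
    {"tx":0,"ty":0,"tz":0.15,"rx":0,"ry":0,"rz":0,"gripper":-1},
    {"tx":0,"ty":0,"tz":0.1,"rx":0,"ry":0,"rz":0,"gripper":-1},
    {"tx":0,"ty":0,"tz":0.1,"rx":0,"ry":0,"rz":0,"gripper":-1},
    {"tx":0,"ty":0,"tz":0,"rx":0,"ry":0,"rz":0,"gripper":-1},
  ],
)

```text
clock: 14.0
eef_pos: [454.6, -288.6, 73.9]
tcp_rot: [3.141, -0.004, 1.613]
contact_force: [-3.5, 1.6, 15.2]
opening: 0.002
```

Emit:
move_arm(
  increments=[
    {"tx":0,"ty":0,"tz":0.1,"rx":0,"ry":0,"rz":0,"gripper":-1},
    {"tx":0,"ty":0,"tz":0,"rx":0,"ry":0,"rz":0,"gripper":-1},
    {"tx":0,"ty":0,"tz":0,"rx":0,"ry":0,"rz":0,"gripper":-1},
  ],
)

```text
clock: 14.3
eef_pos: [454.7, -288.5, 73.8]
tcp_rot: [3.141, -0.004, 1.613]
contact_force: [-6.0, 3.7, 27.5]
opening: -0.001
```

Hard stop: force climbs to 27 N with no further travel. Lifting off and checking.

Emit:
move_arm(
  increments=[
    {"tx":0,"ty":0,"tz":-0.5,"rx":0,"ry":0,"rz":0,"gripper":-1},
    {"tx":0,"ty":0,"tz":-2.0,"rx":0,"ry":0,"rz":0,"gripper":-1},
    {"tx":0,"ty":0,"tz":-4.0,"rx":0,"ry":0,"rz":0,"gripper":-1},
    {"tx":0,"ty":0,"tz":-4.0,"rx":0,"ry":0,"rz":0,"gripper":-1},
    {"tx":0,"ty":0,"tz":-4.0,"rx":0,"ry":0,"rz":0,"gripper":-1},
    {"tx":0,"ty":0,"tz":-1.5,"rx":0,"ry":0,"rz":0,"gripper":-1},
    {"tx":0,"ty":0,"tz":0,"rx":0,"ry":0,"rz":0,"gripper":-1},
    {"tx":0,"ty":0,"tz":0,"rx":0,"ry":0,"rz":0,"gripper":-1},
    {"tx":0,"ty":0,"tz":0,"rx":0,"ry":0,"rz":0,"gripper":-1},
  ],
)

```text
clock: 15.2
eef_pos: [453.7, -288.6, 230.2]
tcp_rot: [-3.14, -0.006, 1.613]
contact_force: [-0.4, -0.6, 0.4]
opening: 0.003
```

```bash
python3 st.py; python3 look.py w9 batter_run_top; python3 key.py w9
python3 - <<'E'
from h import *
z=np.load('w9.npz'); c=cam('wrist',dict(eef_pos=z['pos'],tcp_rot=z['rot']))
for nm,X in (('paste run',[465,-356,82]),('paste run',[475,-355,82]),('box',[500,-300,70])):
    u,v=proj(c,X); dd=z['d'][int(v),int(u)]; print(nm,u,v,at_depth(c,(u,v),dd))
for n in ('scene','top'):
    p,d=r.grab_frame(n); o=np.load(n+'.npz')['p'].astype(int)
    diff=np.abs(p-o).max(2)>40
    for q,(a,b) in {'scene':{'cup':(327,192),'oil':(430,205),'brush':(170,325)},'top':{'cup':(230,262),'oil':(135,242),'brush':(369,150)}}[n].items(): print(n,q,diff[b-25:b+25,a-18:a+18].sum())
    f=np.hstack([p]); cv2.imwrite('pics/%s_end.png'%n,cv2.cvtColor(f,cv2.COLOR_RGB2BGR))
E
```

```text
15.2 [-0.572  0.221  1.818  0.004  1.108 -0.616] [ 453.653 -288.562  230.22 ] jaw dir deg 2.818733376273545 z [-0.002  0.006 -1.   ] F [-0.415 -0.604  0.373] T tool [-0.029  0.056 -0.034] 0.0034592020070673616
15.2 [-0.572  0.221  1.818  0.004  1.108 -0.616] [ 453.653 -288.562  230.22 ] [-3.14  -0.006  1.613]
batter_run_top 0.86 279.3 191.4 [ 455.378 -288.857   73.527]
[ 257  135   61   33 1910] z 82.00788239848669 rect ((459.84210205078125, -253.28465270996094), (48.157379150390625, 25.638389587402344), 2.493586301803589)
[258 180  49  23 738] z 73.69973097107541 rect ((457.54339599609375, -288.4505920410156), (40.45854949951172, 19.23358917236328), 2.4528443813323975)
paste run 286.853240851551 267.981447756026 [ 456.938 -278.029  239.553]
paste run 298.2283143148687 267.38318581483367 [ 475.099 -355.568   80.845]
box 329.9936333321998 204.96174535032543 [ 499.832 -299.703   71.022]
scene cup 0
scene oil 0
scene brush 0
top cup 0
top oil 0
top brush 0
```

View pics/w9.png

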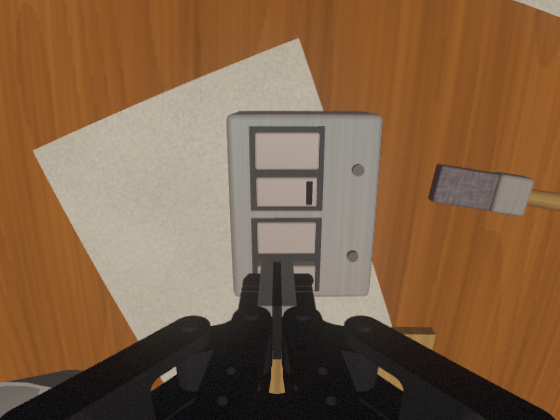

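The stop key (287,152) is up at z 82.0, the run key (285,192) is down at 73.7, and the paste run key is still up at about 81. Nothing changed around the cup, bottle or brush. Handing in.

```bash
python3 -c "
from rig import r
print(r.sign_off())"
```

```text
the job is handed in; nothing more can be done
None
```

The batter drum's cap is screwed fully home and the drum is started. I handed the job in at about 15 s; no verdict was reported.

- **Cap:** I gripped the straight bar and turned it clockwise about 115° to the hard stop, where the wrist torque reached about 1 N m. Afterwards the bar measured within 0.3° of home, with the pointer at the index post. The cap had dropped 3.6 mm, as expected from the thread.
- **Keys:** I pressed the bar-marked run key to its hard stop with about 27 N. It went from z 81.7 to 73.7 mm, and its stop key rose from 74.0 to 82.0 mm. The paste run key still stood at about 81 mm (up). I measured the paste stop key only before the press, at 73.7 mm (down); the last picture shows no change to it.
- **Everything else:** Before-and-after pictures showed no change around the cup, bottle and brush. I did not measure the other drum's cap again, but the arm never went near it. The gripper was clear of everything, with the tip at z 230 mm.

**Problems along the way:** The first move calls were refused because their rows were incomplete, and nothing moved. The combined wrist and top-camera position for the run key was implausible (z 157 mm), so I used the wrist camera's depth reading. That agreed with the box height and with where the press made contact.

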